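# Clear the decorating bench into its organiser

## Robot

A 7-joint arm with a two-finger parallel gripper is mounted at the origin on a cart in front of the work surface, level with it; the furniture and walls round the work are solid. World frame = base frame: x ahead of the robot, y to its left, z up, the work surface at z = 0. Lengths are in m, angles in degrees, forces in N, time in s.
With the tool pointing down it reaches from about 0.425 to 0.875 m from the base axis. Payload 4.7 kg.
Tool frame: the origin (TCP) lies midway between the tips of the shut fingers; the grasp point (between the pads) lies 19 mm behind it; z points along the fingers, y is the line along which they close (so a half turn about z gives the same grasp; the last joint's range is limited). The gripper opens to 87 mm and grips with 3 to 60 N. Pads are 19 mm wide; open, the fingers measure 117 mm over their backs; the gripper's body (75 mm by 190 mm) begins 51 mm behind the grasp point.
Start: joints at [-67.202, 18.392, -4.016, 83.108, 1.295, 78.541, -3.26], TCP at [0.243, 0.603, 0.223] pointing down, gripper open.
Joint ranges: [-163.93, 163.93], [-17.29, 119.83], [-79.2, 71.16], [3.27, 140.29], [-89.18, 269.18], [5.43, 117.66], [-154.24, 154.24]. Speed limits (degrees/s): [147.25, 147.25, 180, 180, 180, 180, 180].

## Interface

Orientations are given as [roll, pitch, yaw] about the fixed x, y, z axes, in that order (R = Rz(yaw) Ry(pitch) Rx(roll)).
In Python, from cell import env gives the robot as it stands. The module is installed in compiled form; this text tells all that it offers.
- The arm moves only by the tool step_arm, never from a script. Its argument "rows" is a list of rows, each an object with "angular": the turn, a rotation vector about the tool's x, y, z in units of pi rad (1.0 is pi rad), a list of three; "slide": the shift along the tool's x, y, z in units of 500 mm (1.0 is 500 mm), a list of three; "jaw": the opening, from 0 (shut) to 1 (fully open). A call has 1 to 10 rows; each row shifts and turns the commanded pose from where the row before left it, along the tool's axes as they then stand; what a row does not reach is not made up. A row lasts 1/8 s, in which the tool goes at most 62.5 mm and 10.7 degrees, less where a joint would pass 70% of its speed; a pose out of reach is approached as far as the arm can. A call with a number of a shift or a turn outside -1 to 1 is refused whole. A call with a gripper value outside its range is refused whole. The fingers move at their own pace and stop on an object; "newtons" is the grip in N (left out, the last holds). Time passes only in rows, so rows that do not move let the fingers close. It gives the time, the measured TCP pose, the force, the opening and the grip force at its end, in the units of the state.
- env.get_obs(): the state, without advancing time (a new reading comes with each control period).
- env.read_camera(name): name is "scene" or "side" or "wrist"; returns the picture (420x560x3 uint8, red, green, blue); there is no depth.
- env.camera_info(name): a dict with "fx", "fy", "cx", "cy" (pixels), "R" (3x3) and "t" (3): a world point X has camera coordinates R X + t. Camera axes: x right, y down, z forward; pixel columns grow to the right and rows downward; lengths in m; the calibration is good to about 2 mm. A picture is of the moment at which its call begins: read the wrist's pose just before it. camera_info takes no time and is no camera call; for the wrist camera it gives the pose at the moment of the call.
- env.sign_off(): hands the job in; it is judged then, once.
The state is a dict: "time_s": time; "qpos": joint angles; "joint_velocities": joint speeds; "effort": joint torques, N m; "tool_pos": TCP position; "tool_rot": TCP orientation; "force": force on the tool from outside, world axes, zero at the start; "wrist_torque": the same for the moment, N m; "grip_width": finger opening in m; "grasp_force": force on a finger pad.
Only numpy, scipy, OpenCV 4.12 (cv2) and the standard library are available. Lean on these libraries where they do the work, as an engineer would, in place of code of your own. Each camera call takes 0.05 s, during which the arm holds its last target. There are 200 camera calls.

## Task

Clear the front of the decorating bench: stand each of the two paint jars fully down in the jar holder whose hole matches its size, put the tape roll flat on its stand with the dowel through its core, and lay the fine brush level in a pair of notches of the brush rest. Do not drop or tip the glass jars, and leave everything released and still.

Things in the scene. Friction and masses are not known exactly. Their poses are not given: they have to be found in the camera images.
- jar_purple: the larger of the two loose paint jars at the front of the table: round glass jar standing upright, 62 mm across (dried drips add 1-2 mm), 70 mm high, 0.27 kg, twist lid nearly as wide as the body. Grasp round the sides from above. Origin: centre of the underside; z up. Fits only the larger holder
- jar_amber: the smaller of the two loose paint jars at the front of the table, same make: slim round glass jar standing upright, 44 mm across, 72 mm high, 0.15 kg. Grasp round the sides from above. Origin: centre of the underside; z up. Belongs in the smaller holder (it would stand loosely in the larger)
- tape_roll: loose roll of masking tape lying flat: ring 100 mm across, 70 mm bore, wall about 14 mm thick, 24 mm high, 0.09 kg. Pinch the wall from above, one finger inside the bore and one outside. Origin: centre of the underside; z up along the ring's axis
- brush_e: loose fine brush lying flat in front of the turntable, 214 mm long, 9 mm thick, 15 g. It lies along its own y axis: bristle tip at y = -107 mm, handle end at +107 mm. Origin: middle of its length, on the underside; z up. It balances at y = +23 mm: hold it there. The part that can bear on a support runs from y = -61 to +107 mm
- holder_wide: the larger jar holder, fixed: two square plywood boards 94 mm wide, one above the other on short spacers, the upper with a round through hole of 78 mm, its top at 22 mm. The jar goes through the hole and stands on the lower board, 6 mm above the table. Origin: centre of the underside, on the hole's axis; z up
- holder_narrow: the smaller jar holder, fixed: like the larger, but 74 mm wide with a hole of 58 mm; top at 22 mm, floor for the jar 6 mm above the table. Origin: centre of the underside, on the hole's axis; z up
- tape_stand: tape stand, fixed: a wooden disc 100 mm across and 8 mm thick with an upright dowel in the middle, 16 mm thick, domed top 41 mm above the table. The roll lies on the disc round the dowel; centred, it leaves 27 mm between dowel and core for a finger. Origin: centre of the underside; z up
- brush_rest: brush rest at the left edge, fixed: base 100 x 64 mm, 6 mm thick; two notched boards, 6 mm thick, stand across its x axis at x = -36 and +36 mm. Each has two open notches 19.5 mm wide at y = -13 and +13 mm, floors 32 mm above the table, teeth to 43.5 mm. A brush lies along x, either way round, balance point between the boards. Origin: centre of the underside

How it is judged (in metres and radians):
At the end, for the whole second after the job is handed in: Each jar upright on its own holder's floor, within 12 mm of centre; tape flat on the disc, dowel through its bore (within 30 mm); brush level on the floors of both notches of one side, within 0.2 rad of the rest and its middle within 60 mm; all released and at rest (horizontal distance between jar_purple and holder_wide below 0.012 m and z of jar_purple in the frame of holder_wide between 0.002 and 0.011 m and angle between each of jar_purple, jar_amber, tape_roll's own z axis and vertical below 0.1 rad and horizontal distance between jar_amber and holder_narrow below 0.012 m and z of jar_amber in the frame of holder_narrow between 0.002 and 0.011 m and horizontal distance between tape_roll and tape_stand below 0.03 m and z of tape_roll in the frame of tape_stand between 0.004 and 0.013 m and x of brush_e in the frame of brush_rest between -0.06 and 0.06 m and y of brush_e in the frame of brush_rest between -0.028 and 0.028 m and z of brush_e in the frame of brush_rest between 0.028 and 0.038 m and angle between the y axis of brush_e and the x axis of brush_rest, either way round below 0.2 rad and angle between brush_e's own y axis and vertical between 1.49 and 1.65 rad and linear speed of each of jar_purple, jar_amber, tape_roll, brush_e below 0.02 m/s and angular speed of each of jar_purple, jar_amber, tape_roll, brush_e below 0.2 rad/s); the robot touches nothing.
It fails at once if the larger jar is tipped by more than about 45 degrees (angle between jar_purple's own z axis and vertical above 0.8 rad).
It fails at once if the larger jar is dropped (falls free of the fingers at over 1 m/s, some 5 cm) (linear speed of jar_purple above 1 m/s and contact force between the fingers and jar_purple below 0.05 N).
It fails at once if the smaller jar is tipped by more than about 45 degrees (angle between jar_amber's own z axis and vertical above 0.8 rad).
It fails at once if the smaller jar is dropped (falls free of the fingers at over 1 m/s, some 5 cm) (linear speed of jar_amber above 1 m/s and contact force between the fingers and jar_amber below 0.05 N).
It also fails if it takes over 96 s, if anything falls off the work surface, if the arm or the gripper's body presses on something with over 40 N, if the wrist force passes 120 N, or if a joint passes its speed limit or range.

## Working session

There is one attempt and no reset: what is moved stays moved. The work goes in short steps, Python scripts to look and compute and a tool call to move; the robot and the scene stay as the last step left them, time stands still between calls to the robot, and variables do not carry over. Pictures are saved under pics/ and viewed, at most 14 in all, crops included, and the job is handed in when it is done.

Besides the shell and the picture viewer there is one more tool, called as a command line: name --argument value ..., lists and objects as JSON in quotes. step_arm: Moves the arm, as the interface text tells. Shifts and turns lie within -1 to 1; 1 stands for 500 mm of shift or pi rad of turn. Its arguments: {"type":"object","properties":{"rows":{"type":"array"},"newtons":{"type":"number"}},"required":["rows"]}

```bash
mkdir -p pics; cat > h.py <<'E'
import numpy as np, cv2
from cell import env
def snap(c,n):
    i=env.camera_info(c); im=env.read_camera(c)
    cv2.imwrite(f'pics/{n}.png',im[:,:,::-1]); np.savez(f'pics/{n}.npz',**{k:np.array(v) for k,v in i.items()}); return im,i
def ray(i,u,v,z):
    d=np.array([(u-i['cx'])/i['fx'],(v-i['cy'])/i['fy'],1.]); R=np.array(i['R']); o=-R.T@np.array(i['t']); d=R.T@d
    return o+d*(z-o[2])/d[2]
def proj(i,X):
    p=np.array(i['R'])@np.array(X)+np.array(i['t']); return p[0]/p[2]*i['fx']+i['cx'],p[1]/p[2]*i['fy']+i['cy']
def load(n): return dict(np.load(f'pics/{n}.npz')), cv2.imread(f'pics/{n}.png')
E
python3 - <<'E'
from h import *
o=env.get_obs();print({k:np.round(v,3) for k,v in o.items()})
for c in('scene','side','wrist'):
    im,i=snap(c,c+'0'); print(c,i['fx'],np.round(-np.array(i['R']).T@i['t'],3),np.round(i['R'],2).tolist())
E
```

```text
{'time_s': np.float64(0.0), 'qpos': array([-67.202,  18.44 ,  -4.015,  83.177,   1.296,  78.54 ,  -3.261]), 'joint_velocities': array([-0.081, -0.11 ,  0.039, -0.103, -0.005,  0.002, -0.017]), 'effort': array([-1.0000e-03, -4.9128e+01, -4.0400e-01, -3.1253e+01, -6.4000e-02,
        4.4000e-02,  0.0000e+00]), 'tool_pos': array([0.243, 0.602, 0.221]), 'tool_rot': array([-1.79888e+02,  7.00000e-03,  1.58009e+02]), 'force': array([-0.006,  0.587,  0.533]), 'wrist_torque': array([0.03 , 0.008, 0.007]), 'grasp_force': np.float64(0.0), 'grip_width': np.float64(0.087)}
scene 401.047120558292 [ 0.097 -0.663  0.602] [[0.87, -0.49, -0.02], [-0.29, -0.49, -0.82], [0.39, 0.72, -0.57]]
side 498.19931716514714 [ 0.244 -0.912  0.617] [[0.96, -0.28, -0.02], [-0.16, -0.47, -0.87], [0.23, 0.84, -0.49]]
wrist 297.74190731584014 [0.17  0.632 0.384] [[0.37, 0.93, -0.0], [0.89, -0.36, 0.29], [0.26, -0.11, -0.96]]
```

View pics/scene0.png

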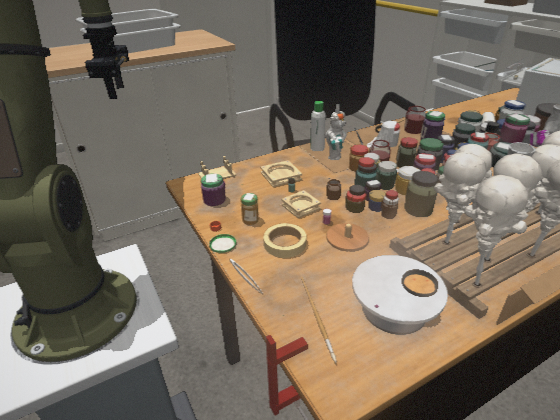

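View pics/side0.png

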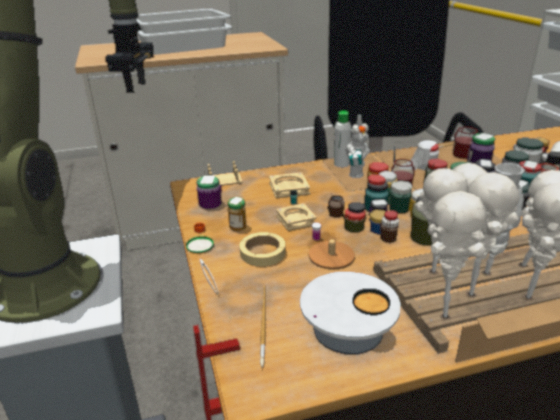

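View pics/wrist0.png

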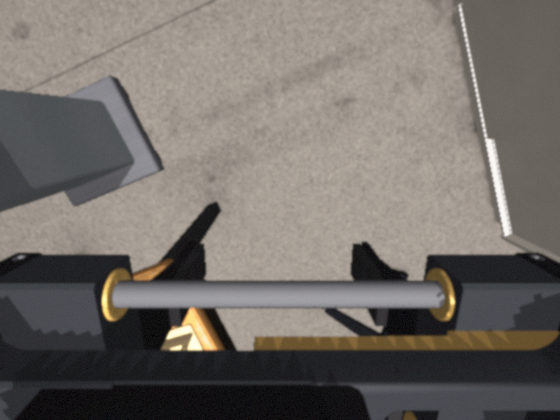

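The scene view shows the purple jar at (213,190), amber at (250,208), tape at (285,240) and the loose brush from (305,282) to (334,360). The wide holder is at (281,173), the narrow one at (301,204), the stand at (347,236) and the rest at (216,168). The side view shows the same layout, and the wrist view only sees floor.

```bash
python3 - <<'E'
from h import *
for n in('scene0','side0'):
    i,im=load(n)
    P={'scene0':dict(lidP=(213,178,.07),lidA=(250,197,.072),tape=(285.5,236,.024),bt=(334,360,.004),bh=(306,283,.004),hw=(281,173,.022),hn=(301,203,.022),st=(347,237,.008),dow=(348.5,226,.041),r1=(204,165,.0435),r2=(227,160,.0435)),
     'side0':dict(lidP=(208,181,.07),lidA=(237,202,.072),tape=(263,246,.024),bt=(263,364,.004),bh=(265,289,.004),hw=(290,184,.022),hn=(296.5,215,.022),st=(331,255,.008),dow=(332,241,.041),r1=(210,168,.0435),r2=(238,163,.0435))}[n]
    for k,(u,v,z) in P.items(): print(n,k,np.round(ray(i,u,v,z),3))
    cv2.imwrite(f'pics/{n}z.png',cv2.resize(im[140:380,170:410],None,fx=2.5,fy=2.5,interpolation=cv2.INTER_CUBIC))
E
```

```text
scene0 lidP [0.388 0.235 0.07 ]
scene0 lidA [0.43  0.097 0.072]
scene0 tape [ 0.457 -0.028  0.024]
scene0 bt [ 0.371 -0.341  0.004]
scene0 bh [ 0.428 -0.163  0.004]
scene0 hw [0.596 0.239 0.022]
scene0 hn [0.563 0.074 0.022]
scene0 st [ 0.59  -0.088  0.008]
scene0 dow [ 0.591 -0.089  0.041]
scene0 r1 [0.408 0.365 0.043]
scene0 r2 [0.478 0.359 0.043]
side0 lidP [0.38  0.226 0.07 ]
side0 lidA [0.425 0.089 0.072]
side0 tape [ 0.452 -0.036  0.024]
side0 bt [ 0.37  -0.343  0.004]
side0 bh [ 0.424 -0.156  0.004]
side0 hw [0.599 0.235 0.022]
side0 hn [0.563 0.071 0.022]
side0 st [ 0.587 -0.092  0.008]
side0 dow [ 0.59  -0.089  0.041]
side0 r1 [0.405 0.362 0.043]
side0 r2 [0.487 0.369 0.043]
```

View pics/scene0z.png

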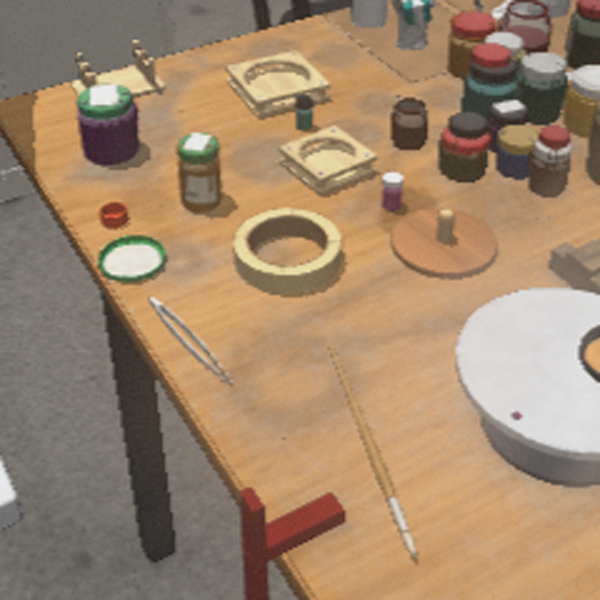

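View pics/side0z.png

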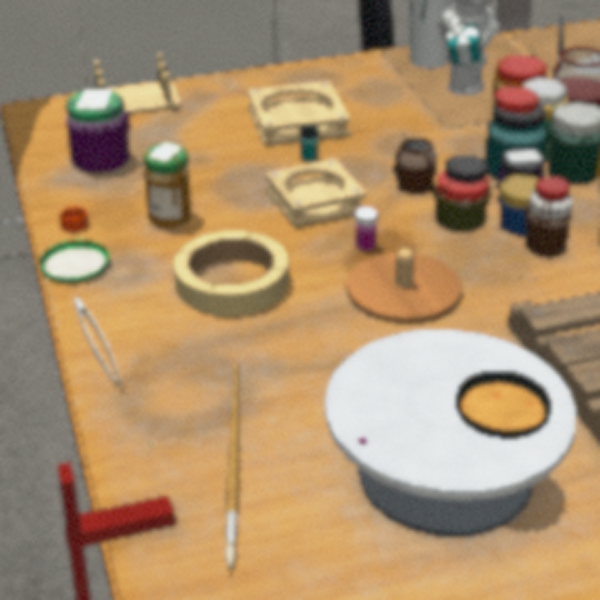

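The zooms confirm the layout. The brush's white tip is at the near end, scene pixel (336,363), and its handle end is at (302,278). A teal bottle sits between the holders and a vial near the stand. Next: turn to yaw 90 and fly over with the wrist camera.

step_arm --rows '[{"angular":[0,0,0.054],"slide":[0,0,0],"jaw":1},{"angular":[0,0,0.054],"slide":[0,0,0],"jaw":1},{"angular":[0,0,0.054],"slide":[0,0,0],"jaw":1},{"angular":[0,0,0.054],"slide":[0,0,0],"jaw":1},{"angular":[0,0,0.054],"slide":[0,0,0],"jaw":1},{"angular":[0,0,0.054],"slide":[0,0,0],"jaw":1},{"angular":[0,0,0.054],"slide":[0,0,0],"jaw":1}]'

```text
time_s: 1.02
tool_pos: [0.2433, 0.6025, 0.2221]
tool_rot: [-180.0, 0.0, 89.7]
force: [-0.5, 0.4, 0.1]
grip_width: 0.0874
grasp_force: 0.0
```

step_arm --rows '[{"angular":[0,0,0],"slide":[-0.093,0.035,0],"jaw":1},{"angular":[0,0,0],"slide":[-0.093,0.035,0],"jaw":1},{"angular":[0,0,0],"slide":[-0.093,0.035,0],"jaw":1},{"angular":[0,0,0],"slide":[-0.093,0.035,0],"jaw":1},{"angular":[0,0,0],"slide":[-0.093,0.035,0],"jaw":1},{"angular":[0,0,0],"slide":[-0.093,0.035,0],"jaw":1},{"angular":[0,0,0],"slide":[-0.093,0.035,0],"jaw":1},{"angular":[0,0,0],"slide":[-0.093,0.035,0],"jaw":1},{"angular":[0,0,0],"slide":[0,0,0],"jaw":1}]'

```text
time_s: 2.15
tool_pos: [0.3847, 0.2269, 0.2227]
tool_rot: [180.0, -0.0, 89.6]
force: [-0.4, 0.8, 0.9]
grip_width: 0.0869
grasp_force: 0.0
```

```bash
python3 - <<'E'
from h import *
im,i=snap('wrist','w1'); print(np.round(env.get_obs()['tool_pos'],4))
E
```

```text
[0.3837 0.2293 0.2227]
```

View pics/w1.png

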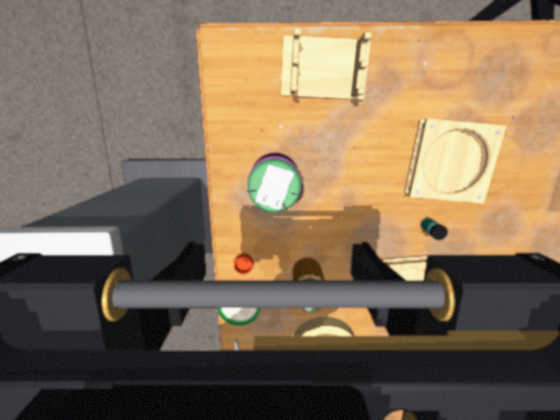

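The wrist view shows the purple lid at (274,185), the rest's base at (285–370, 35–100) with boards at x≈296 and 363, and the wide holder's hole at (457,160). Next I fly over the remaining objects.

step_arm --rows '[{"angular":[0,0,0],"slide":[-0.1,0.02,0],"jaw":1},{"angular":[0,0,0],"slide":[-0.1,0.02,0],"jaw":1},{"angular":[0,0,0],"slide":[-0.1,0.02,0],"jaw":1},{"angular":[0,0,0],"slide":[-0.1,0.02,0],"jaw":1},{"angular":[0,0,0],"slide":[-0.1,0.02,0],"jaw":1},{"angular":[0,0,0],"slide":[-0.1,0.02,0],"jaw":1},{"angular":[0,0,0],"slide":[-0.1,0.02,0],"jaw":1},{"angular":[0,0,0],"slide":[0,0,0],"jaw":1}]'

```text
time_s: 3.2
tool_pos: [0.4535, -0.1223, 0.2229]
tool_rot: [180.0, 0.1, 89.7]
force: [-0.6, 0.1, 0.0]
grip_width: 0.087
grasp_force: 0.0
```

```bash
python3 - <<'E'
from h import *
im,i=snap('wrist','w2'); print(np.round(env.get_obs()['tool_pos'],4))
E
```

```text
[ 0.4534 -0.1195  0.2226]
```

step_arm --rows '[{"angular":[0,0,0],"slide":[-0.1,-0.02,0],"jaw":1},{"angular":[0,0,0],"slide":[-0.1,-0.02,0],"jaw":1},{"angular":[0,0,0],"slide":[-0.1,-0.02,0],"jaw":1},{"angular":[0,0,0],"slide":[-0.1,-0.02,0],"jaw":1},{"angular":[0,0,0],"slide":[-0.1,-0.02,0],"jaw":1},{"angular":[0,0,0],"slide":[0,0,0],"jaw":1}]'

```text
time_s: 4.0
tool_pos: [0.4012, -0.372, 0.2215]
tool_rot: [-179.8, 0.2, 89.6]
force: [0.1, -0.2, -0.2]
grip_width: 0.0874
grasp_force: 0.0
```

```bash
python3 - <<'E'
from h import *
im,i=snap('wrist','w3'); print(np.round(env.get_obs()['tool_pos'],4))
a=[load(n)[1][:255,90:470] for n in('w2','w3')]
cv2.imwrite('pics/w23.png',cv2.resize(np.vstack(a),None,fx=1.15,fy=1.15))
E
```

```text
[ 0.4027 -0.3693  0.2215]
```

View pics/w23.png

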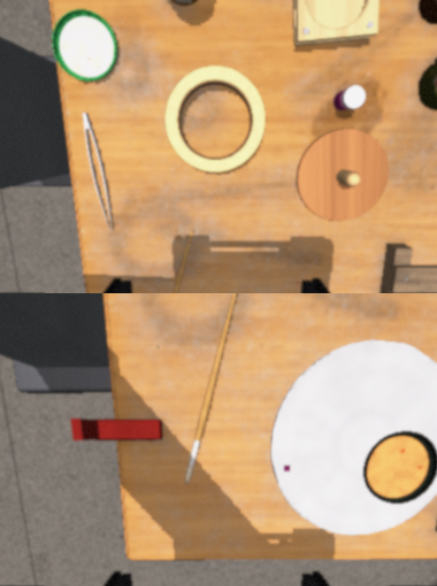

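The upper crop shows the tape centre at wrist pixel (277,103) and the stand disc at (389,152). The lower crop shows the brush tip at (253,162), with its body leaving the top edge at (294,0).

```bash
python3 - <<'E'
from h import *
i1,a1=load('w1');i2,a2=load('w2');i3,a3=load('w3')
def p(s,i,u,v,z): X=ray(i,u,v,z);print(s,np.round(X,4));return X
p('lidP',i1,275,186,.07);p('hw hole',i1,456,160,.022);p('hw corners',i1,459.7,160.5,.022)
B=[p('rest',i1,*q,.0435) for q in((297,28),(294,97),(367,35),(362,102))];print('c',np.mean(B,0))
p('tape',i2,277.4,103.5,.024);p('stand',i2,388.7,151.7,.008);p('dowel',i2,350/1.15+90,179/1.15,.041)
t=p('btip',i3,252.6,162.4,.0045);b=p('bedge',i3,294.3,.6,.0045);h=p('bh(w2)',i2,255,204,.0045)
# colour blobs
def blob(s,i,im,m,z):
    n,l,st,c=cv2.connectedComponentsWithStats(m.astype(np.uint8))
    for k in range(1,n):
        if st[k,4]>150 and st[k,1]<240:
            x,y,w,hh,_=st[k]; print(s,st[k],np.round(ray(i,x+w/2-.5,y+hh/2-.5,z),4))
for s,i,im in(('w1',i1,a1),('w2',i2,a2)):
    H=cv2.cvtColor(im,cv2.COLOR_BGR2HSV);h,S,v=cv2.split(H);print(s,'green')
    blob('green',i,im,(h>55)&(h<85)&(S>70)&(v>40),.07)
    blob('pale',i,im,(h>18)&(h<34)&(S>40)&(S<140)&(v>130),.023)
for c in('scene0','side0'):
    i,im=load(c);h,S,v=cv2.split(cv2.cvtColor(im,cv2.COLOR_BGR2HSV));print(c)
    q={'scene0':((336,363),(302.3,278.5)),'side0':((262.8,367),(264.8,286))}[c]
    for u,vv in q:print(np.round(ray(i,u,vv,.0045),4))
    for nm,z,bx in(('lidA',.066,(205,185,275,225)),('lidP',.064,(185,160,235,200))):
        m=(h>50)&(h<85)&(S>70)&(v>40);m[:bx[1]]=0;m[bx[3]:]=0;m[:,:bx[0]]=0;m[:,bx[2]:]=0
        y,x=np.where(m);print(nm,x.min(),x.max(),y.min(),y.max(),np.round(ray(i,(x.min()+x.max())/2,(y.min()+y.max())/2,z),4))
E
```

```text
lidP [0.3812 0.2383 0.07  ]
hw hole [0.6002 0.2586 0.022 ]
hw corners [0.6048 0.2579 0.022 ]
rest [0.4048 0.3955 0.0435]
rest [0.4023 0.3301 0.0435]
rest [0.4761 0.3887 0.0435]
rest [0.4758 0.3244 0.0435]
c [0.4397303  0.35968972 0.0435    ]
tape [ 0.4531 -0.0248  0.024 ]
stand [ 0.5917 -0.0815  0.008 ]
dowel [ 0.5866 -0.0827  0.041 ]
btip [ 0.3677 -0.3442  0.0045]
bedge [ 0.4189 -0.1675  0.0045]
bh(w2) [ 0.4225 -0.1494  0.0045]
w1 green
green [249 160  52  47 810] [0.3807 0.2416 0.07  ]
pale [ 211   35  147   64 4631] [0.3919 0.3633 0.023 ]
pale [355  40  16  59 514] [0.4792 0.3602 0.023 ]
pale [410 101  32  11 192] [0.5545 0.3207 0.023 ]
pale [ 406  116  101   88 5832] [0.5995 0.2593 0.023 ]
w2 green
green [135   9  57  61 581] [0.3456 0.0308 0.07  ]
pale [ 347    0   73   37 2291] [0.566  0.0604 0.023 ]
pale [ 233   57   88   93 2943] [ 0.452  -0.0242  0.023 ]
pale [517  74  40  42 742] [ 0.7478 -0.0168  0.023 ]
scene0
[ 0.3701 -0.3478  0.0045]
[ 0.4279 -0.1485  0.0045]
lidA 205 256 185 202 [0.3987 0.1456 0.066 ]
lidP 201 221 175 186 [0.3814 0.2354 0.064 ]
side0
[ 0.3684 -0.3493  0.0045]
[ 0.4257 -0.1475  0.0045]
lidA 205 243 185 208 [0.4033 0.1375 0.066 ]
lidP 197 217 178 187 [0.3774 0.2305 0.064 ]
```

```bash
python3 - <<'E'
from h import *
i3,_=load('w3');i1,_=load('scene0');i2,_=load('side0')
A=[];b=[]
for i,u,v in((i3,339.6,152),(i1,376.4,306),(i2,314.8,316)):
    R=i['R'];t=i['t'];r=np.array([(u-i['cx'])/i['fx'],(v-i['cy'])/i['fy']])
    for k in(0,1):A.append(R[k]-r[k]*R[2]);b.append(r[k]*t[2]-t[k])
X,res,*_=np.linalg.lstsq(np.array(A),np.array(b),rcond=None);print('dot',X,res)
for i,u,v in((i3,339.6,152),(i1,376.4,306),(i2,314.8,316)):print(proj(i,X),u,v)
z=X[2];
for u,v in((326,140),(403,41),(403,210),(483,125),(345,75)):print(ray(i3,u,v,z))
E
```

```text
dot [ 0.46557443 -0.32576318  0.06745082] [5.81443779e-06]
(np.float64(340.2431972097799), np.float64(152.4515150943029)) 339.6 152
(np.float64(375.70358929597165), np.float64(306.80385567390624)) 376.4 306
(np.float64(315.1616752025507), np.float64(315.274937437361)) 314.8 316
[ 0.45015147 -0.31295523  0.06745082]
[ 0.5191755  -0.2220402   0.06745082]
[ 0.53840285 -0.38904682  0.06745082]
[ 0.60923575 -0.29894952  0.06745082]
[ 0.46614726 -0.25122405  0.06745082]
```

step_arm --rows '[{"angular":[0,0,0],"slide":[0.1,0.001,0],"jaw":0.6},{"angular":[0,0,0],"slide":[0.1,0.001,0],"jaw":0.4},{"angular":[0,0,0],"slide":[0.099,0.002,0],"jaw":0.28},{"angular":[0,0,0.044],"slide":[0,0,0.09],"jaw":0.28},{"angular":[0,0,0.044],"slide":[0,0,0.09],"jaw":0.28},{"angular":[-0.022,0,0],"slide":[0,0,0.1],"jaw":0.28},{"angular":[0,0,0],"slide":[0,0,0],"jaw":0.28},{"angular":[0,0,0],"slide":[0,0,0],"jaw":0.28}]' --newtons 10

```text
time_s: 5.05
tool_pos: [0.4074, -0.2186, 0.0845]
tool_rot: [175.9, -0.1, 74.3]
force: [1.1, -0.5, 0.2]
grip_width: 0.025
grasp_force: 0.0
```

```bash
python3 - <<'E'
from h import *
im,i=snap('wrist','w4'); o=env.get_obs();print(np.round(o['tool_pos'],4),o['tool_rot'],o['grip_width'])
P=o['tool_pos'].copy();P[2]=.0045;print('tcp foot px',proj(i,P))
d=np.array([np.cos(np.radians(73.8)),np.sin(np.radians(73.8)),0]);print(proj(i,P+d*.04))
H=cv2.cvtColor(im,cv2.COLOR_RGB2HSV)
for r in range(120,250,20): print(r,[tuple(int(z) for z in im[r,c]) for c in range(264,300,4)])
cv2.imwrite('pics/w4z.png',cv2.resize(im[60:270,180:380,::-1],None,fx=2.5,fy=2.5))
E
```

```text
[ 0.408  -0.2194  0.0851] [ 1.75809303e+02 -5.35725666e-02  7.42807820e+01] 0.024377447934914375
tcp foot px (np.float64(272.54124404307277), np.float64(217.5197783469831))
(np.float64(272.7521088397574), np.float64(170.9906848299172))
120 [(211, 164, 119), (206, 165, 128), (206, 169, 135), (206, 169, 137), (203, 163, 128), (206, 162, 120), (206, 168, 134), (200, 164, 128), (201, 164, 135)]
140 [(199, 158, 119), (219, 165, 100), (202, 167, 136), (205, 164, 128), (213, 171, 134), (218, 176, 136), (210, 168, 131), (218, 177, 139), (220, 179, 142)]
160 [(210, 159, 111), (224, 173, 102), (189, 145, 105), (203, 159, 119), (202, 159, 123), (212, 172, 135), (221, 179, 138), (226, 182, 135), (229, 184, 138)]
180 [(183, 143, 108), (218, 164, 96), (185, 144, 105), (206, 159, 118), (208, 160, 116), (211, 161, 117), (217, 165, 115), (221, 166, 114), (223, 170, 119)]
200 [(190, 143, 91), (219, 166, 97), (197, 147, 99), (226, 171, 112), (228, 176, 120), (230, 183, 129), (233, 184, 122), (235, 183, 119), (235, 192, 137)]
220 [(134, 101, 66), (153, 115, 67), (133, 102, 70), (148, 116, 84), (154, 117, 80), (185, 141, 100), (164, 127, 89), (189, 145, 104), (174, 131, 93)]
240 [(121, 92, 57), (145, 109, 64), (136, 100, 64), (154, 116, 75), (157, 118, 79), (156, 119, 85), (154, 116, 79), (159, 119, 80), (156, 118, 80)]
```

View pics/w4z.png

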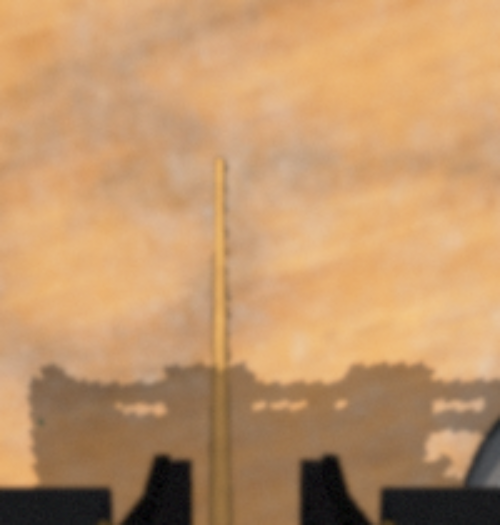

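The brush is vertical in the crop at wrist column 268, and its handle end is at row 123. The TCP foot is at column 272.5, so I shift y by −3.5 mm. The grasp point is about 83 mm from the handle end, as wanted.

step_arm --rows '[{"angular":[0,0,0],"slide":[0,-0.009,0.05],"jaw":0.28},{"angular":[0,0,0],"slide":[0,-0.005,0.06],"jaw":0.28},{"angular":[0,0,0],"slide":[0,-0.003,0.036],"jaw":0.28},{"angular":[0,0,0],"slide":[0,0,0],"jaw":0.28}]'

```text
time_s: 5.6
tool_pos: [0.4029, -0.2191, 0.0098]
tool_rot: [176.0, 0.1, 74.2]
force: [0.1, -0.4, 0.7]
grip_width: 0.0246
grasp_force: 0.0
```

step_arm --rows '[{"angular":[0,0,0],"slide":[0,-0.001,0.014],"jaw":0.28},{"angular":[0,0,0],"slide":[0,0,0],"jaw":0},{"angular":[0,0,0],"slide":[0,0,0],"jaw":0},{"angular":[0,0,0],"slide":[0,0,0],"jaw":0},{"angular":[0,0,0],"slide":[0,0,0],"jaw":0}]'

```text
time_s: 6.22
tool_pos: [0.4023, -0.2189, 0.0026]
tool_rot: [176.0, -0.0, 74.1]
force: [-0.7, 0.6, 6.1]
grip_width: 0.0088
grasp_force: 10.0
```

step_arm --rows '[{"angular":[0,0,0],"slide":[0,0.002,-0.03],"jaw":0},{"angular":[0,0,0],"slide":[0,0.007,-0.1],"jaw":0},{"angular":[0,0,0],"slide":[0,0.007,-0.1],"jaw":0},{"angular":[0.022,0,0],"slide":[0,0.005,-0.07],"jaw":0}]' --newtons 15

```text
time_s: 6.72
tool_pos: [0.4018, -0.2185, 0.1552]
tool_rot: [179.8, -0.6, 74.1]
force: [1.0, -1.0, -0.7]
grip_width: 0.0089
grasp_force: 14.8
```

step_arm --rows '[{"angular":[0,0,-0.0585],"slide":[0,0,0],"jaw":0},{"angular":[0,0,-0.0585],"slide":[0,0,0],"jaw":0},{"angular":[0,0,-0.0585],"slide":[0,0,0],"jaw":0},{"angular":[0,0,-0.0585],"slide":[0,0,0],"jaw":0},{"angular":[0,0,-0.0585],"slide":[0,0,0],"jaw":0},{"angular":[0,0,-0.0585],"slide":[0,0,0],"jaw":0},{"angular":[0,0,-0.0585],"slide":[0,0,0],"jaw":0},{"angular":[0,0,-0.0585],"slide":[0,0,0],"jaw":0},{"angular":[0,0,-0.0585],"slide":[0,0,0],"jaw":0},{"angular":[0,0,-0.0585],"slide":[0,0,0],"jaw":0}]'

```text
time_s: 7.98
tool_pos: [0.4015, -0.2189, 0.1522]
tool_rot: [180.0, -0.0, 179.8]
force: [0.6, -0.3, -1.0]
grip_width: 0.0084
grasp_force: 14.8
```

step_arm --rows '[{"angular":[0,0,0],"slide":[-0.04,0.1,0],"jaw":0},{"angular":[0,0,0],"slide":[-0.04,0.1,0],"jaw":0},{"angular":[0,0,0],"slide":[-0.04,0.1,0],"jaw":0},{"angular":[0,0,0],"slide":[-0.02,0.1,0],"jaw":0},{"angular":[0,0,0],"slide":[0,0.1,0],"jaw":0},{"angular":[0,0,0],"slide":[0,0.1,0],"jaw":0},{"angular":[0,0,0],"slide":[0,0.1,0],"jaw":0},{"angular":[0,0,0],"slide":[0.02,0.1,0],"jaw":0},{"angular":[0,0,0],"slide":[0.02,0.1,0],"jaw":0},{"angular":[0,0,0],"slide":[0.02,0.1,0],"jaw":0}]'

```text
time_s: 9.22
tool_pos: [0.4462, 0.2821, 0.1523]
tool_rot: [180.0, -0.0, 179.4]
force: [0.8, 0.8, 0.1]
grip_width: 0.009
grasp_force: 14.8
```

```bash
python3 - <<'E'
from h import *
im,i=snap('wrist','w5'); o=env.get_obs();print(np.round(o['tool_pos'],4),o['tool_rot'],o['grip_width'],o['time_s'])
snap('scene','s5')
a=cv2.resize(im[60:300,100:460,::-1],None,fx=1.6,fy=1.6)
cv2.imwrite('pics/w5z.png',a)
E
```

```text
[0.4432 0.2907 0.1521] [ 1.79790277e+02 -2.97543057e-02  1.79964915e+02] 0.008631409106231367 9.275
```

View pics/w5z.png

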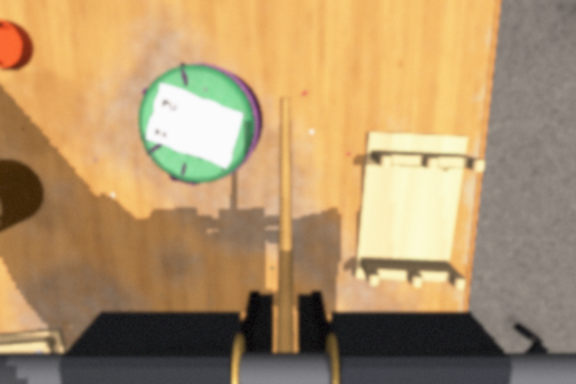

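The wrist crop shows the brush held straight, and the rest's notches at crop (402,160), (448,162), (390,277) and (440,281). The purple lid is at (199,124).

```bash
python3 - <<'E'
from h import *
i,_=load('w5');i2,im=load('s5')
for s,c,r,z in(('n1',402,160,.032),('n2',448,162,.032),('n3',390,277,.032),('n4',440,281,.032),('t1',369,152,.0435),('t2',483,165,.0435),('t3',360,272,.0435),('t4',462,283,.0435),('b1',371,132,.006),('b2',467,137,.006),('lid',199,124,.07)):
    print(s,np.round(ray(i,100+(c+.5)/1.6,60+(r+.5)/1.6,z),4))
E
```

```text
n1 [0.4032 0.3519 0.032 ]
n2 [0.4047 0.3791 0.032 ]
n3 [0.4769 0.3488 0.032 ]
n4 [0.4799 0.3807 0.032 ]
t1 [0.3971 0.3302 0.0435]
t2 [0.405  0.3952 0.0435]
t3 [0.4691 0.3277 0.0435]
t4 [0.4768 0.3902 0.0435]
b1 [0.3887 0.3375 0.006 ]
b2 [0.3924 0.3986 0.006 ]
lid [0.3795 0.24   0.07  ]
```

step_arm --rows '[{"angular":[0,0,0.014],"slide":[0,0,0.05],"jaw":0},{"angular":[0,0,0],"slide":[0,0,0],"jaw":0},{"angular":[0,0,0],"slide":[0,0,0],"jaw":0}]'

```text
time_s: 9.7
tool_pos: [0.4471, 0.2802, 0.128]
tool_rot: [180.0, 0.0, 176.9]
force: [-0.3, -0.2, 0.4]
grip_width: 0.0088
grasp_force: 14.8
```

```bash
python3 - <<'E'
from h import *
im,i=snap('wrist','w6'); o=env.get_obs();print(np.round(o['tool_pos'],4),o['tool_rot'],o['grip_width'],o['time_s'])
a=cv2.resize(im[100:300,100:460,::-1],None,fx=1.6,fy=1.6)
cv2.imwrite('pics/w6z.png',a)
E
```

```text
[0.4473 0.2805 0.1283] [1.79950790e+02 4.30921363e-02 1.76897439e+02] 0.008656134064288985 9.75
```

View pics/w6z.png

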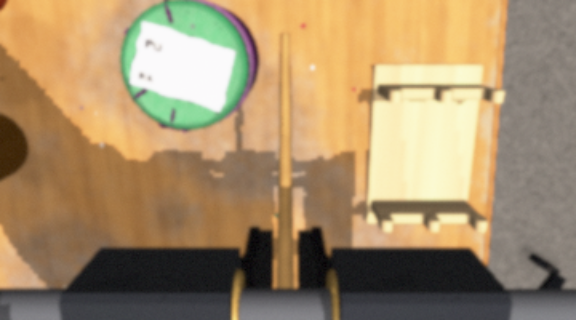

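The crop, now with the arm settled, shows the teeth tops of the rest at crop x≈(386,434,482), row 225, on the far board. The notch floors on the same board are at x≈409 and 457. The notch floors on the near board are at x≈409 and 463.

```bash
python3 - <<'E'
from h import *
i,_=load('w6')
for s,c,r,z in(('n1',410,93,.032),('n2',462,95,.032),('n3',409,218,.032),('n4',457,218,.032),('t',380,97,.0435),('t',436,97,.0435),('t',498,97,.0435),('T',386,226,.0435),('T',434,226,.0435),('T',482,226,.0435),('b',373,66,.006),('b',483,66,.006),('brush',286,200,.13),('brush',284,60,.13)):
    print(s,np.round(ray(i,100+(c+.5)/1.6,100+(r+.5)/1.6,z),4))
E
```

```text
n1 [0.4026 0.3503 0.032 ]
n2 [0.4052 0.3783 0.032 ]
n3 [0.4748 0.3513 0.032 ]
n4 [0.4763 0.3792 0.032 ]
t [0.4023 0.332  0.0435]
t [0.4038 0.3608 0.0435]
t [0.4055 0.3927 0.0435]
T [0.4742 0.3356 0.0435]
T [0.4756 0.3624 0.0435]
T [0.4771 0.3891 0.0435]
b [0.3892 0.3351 0.006 ]
b [0.3926 0.3991 0.006 ]
brush [0.4252 0.282  0.13  ]
brush [0.3767 0.2839 0.13  ]
```

step_arm --rows '[{"angular":[0,0,0],"slide":[0.011,0.07,0],"jaw":0},{"angular":[0,0,0],"slide":[0.011,0.069,0],"jaw":0},{"angular":[0,0,0],"slide":[0,0,0.05],"jaw":0},{"angular":[0,0,0],"slide":[0,0,0.05],"jaw":0},{"angular":[0,0,0],"slide":[0,0,0.04],"jaw":0},{"angular":[0,0,0],"slide":[0,0,0.02],"jaw":0},{"angular":[0,0,0],"slide":[0,0,0.02],"jaw":0},{"angular":[0,0,0],"slide":[0,0,0],"jaw":0}]'

```text
time_s: 10.75
tool_pos: [0.4394, 0.3504, 0.0372]
tool_rot: [-180.0, -0.0, 176.9]
force: [0.3, -0.1, 0.9]
grip_width: 0.0089
grasp_force: 14.8
```

```bash
python3 - <<'E'
from h import *
im,i=snap('wrist','w7'); o=env.get_obs();print(np.round(o['tool_pos'],4),o['force'])
im2,_=snap('scene','s7')
a=cv2.resize(im[90:280,180:380,::-1],(500,475));b=cv2.resize(im2[130:230,170:240,::-1],(300,430),interpolation=cv2.INTER_CUBIC)
c=np.zeros((475,800,3),np.uint8);c[:,:500]=a;c[:430,500:]=b
cv2.imwrite('pics/w7z.png',c)
E
```

```text
[0.4397 0.3507 0.0377] [ 0.01937054 -0.1429296   0.48710595]
```

View pics/w7z.png

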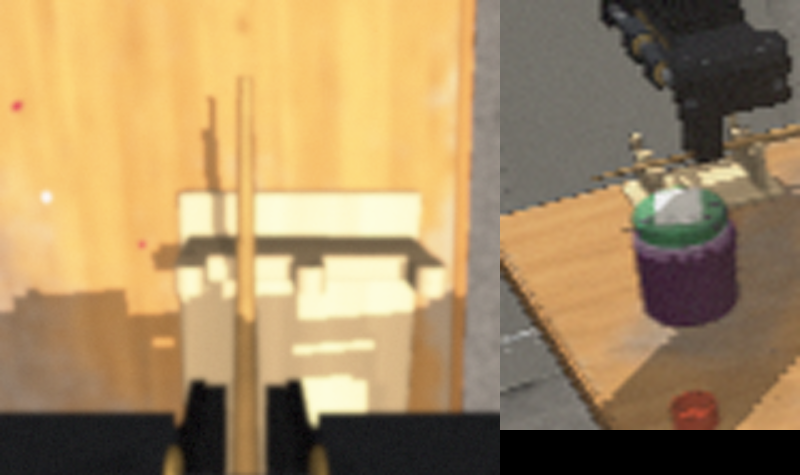

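The brush lies inside the near board's left notch, roughly centred. Lower it and release.

step_arm --rows '[{"angular":[0,0,0],"slide":[0,0,0.005],"jaw":0},{"angular":[0,0,0],"slide":[0,0,0],"jaw":0},{"angular":[0,0,0],"slide":[0,0,0],"jaw":0.2},{"angular":[0,0,0],"slide":[0,0,0],"jaw":0.35},{"angular":[0,0,0],"slide":[0,0,0],"jaw":0.35},{"angular":[0,0,0],"slide":[0,0,-0.05],"jaw":0.35},{"angular":[0,0,0],"slide":[0,0,-0.1],"jaw":0.6},{"angular":[0,0,0],"slide":[0,0,-0.1],"jaw":1},{"angular":[0,0,0],"slide":[0,0,0],"jaw":1}]'

```text
time_s: 11.98
tool_pos: [0.4419, 0.3523, 0.1643]
tool_rot: [179.6, 0.3, 176.9]
force: [0.3, 0.5, -0.7]
grip_width: 0.0524
grasp_force: 0.0
```

```bash
python3 - <<'E'
from h import *
im,i=snap('wrist','w8'); o=env.get_obs();print(np.round(o['tool_pos'],4),o['tool_rot'],o['time_s'])
a=cv2.resize(im[60:280,60:500,::-1],None,fx=1.6,fy=1.6)
cv2.imwrite('pics/w8z.png',a)
E
```

```text
[0.4405 0.3515 0.1619] [1.79791261e+02 1.16453988e-01 1.76913717e+02] 12.025
```

View pics/w8z.png

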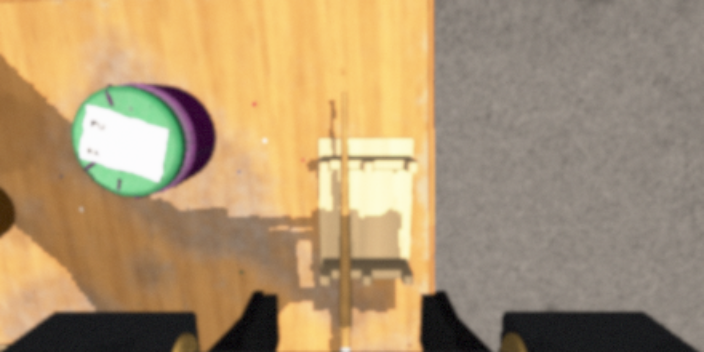

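The brush lies in the lower notch pair across both boards. The purple lid's centre is at crop (130,141). Next is the purple jar.

```bash
python3 - <<'E'
from h import *
i,im=load('w8')
print('lid',ray(i,141.2,148.4,.07),'edge',ray(i,60+72.5/1.6,148.4,.07),ray(i,60+187.5/1.6,148.4,.07))
i1,_=load('w1');print('redcap',ray(i1,243.5,263,.01))
print('teal base',ray(i1,426,223,.0),'top',ray(i1,437,234,.04))
i2,_=load('w2');print('vial top',ray(i2,353/1.15+90,94/1.15,.035))
i0,_=load('scene0');
for u,v,n in((250,220,'amberbase'),(215.5,226,'redcap')):print(n,ray(i0,u,v,0))
E
```

```text
lid [0.37937258 0.24064011 0.07      ] edge [0.3777363  0.21049174 0.07      ] [0.38101582 0.2709169  0.07      ]
redcap [0.33552552 0.11679738 0.01      ]
teal base [0.58621242 0.17031865 0.        ] top [0.58089882 0.16982818 0.04      ]
vial top [ 0.5832231  -0.00379197  0.035     ]
amberbase [0.42745803 0.1022033  0.        ]
redcap [0.34171189 0.12380654 0.        ]
```

step_arm --rows '[{"angular":[0,0,0.0537],"slide":[0,0,0],"jaw":1},{"angular":[0,0,0.0537],"slide":[0,0,0],"jaw":1},{"angular":[0,0,0.0537],"slide":[0,0,0],"jaw":1},{"angular":[0,0,0.0537],"slide":[0,0,0],"jaw":1},{"angular":[0,0,0.0537],"slide":[0,0,0],"jaw":1},{"angular":[0,0,0.0537],"slide":[0,0,0],"jaw":1},{"angular":[0,0,0.0537],"slide":[0,0,0],"jaw":1},{"angular":[0,0,0.0537],"slide":[0,0,0],"jaw":1},{"angular":[0,0,0.0537],"slide":[0,0,0],"jaw":1}]'

```text
time_s: 13.15
tool_pos: [0.4387, 0.35, 0.1584]
tool_rot: [-179.9, 0.1, 89.6]
force: [-0.3, -0.1, 0.6]
grip_width: 0.0872
grasp_force: 0.0
```

step_arm --rows '[{"angular":[0,0,0],"slide":[-0.08,-0.04,0],"jaw":1},{"angular":[0,0,0],"slide":[-0.08,-0.04,0],"jaw":1},{"angular":[0,0,0],"slide":[-0.06,-0.042,0],"jaw":1},{"angular":[0,0,0],"slide":[0,0,0],"jaw":1},{"angular":[0,0,0],"slide":[0,0,0],"jaw":1}]'

```text
time_s: 13.78
tool_pos: [0.378, 0.2412, 0.1596]
tool_rot: [-180.0, -0.0, 90.0]
force: [-0.1, -0.2, 0.3]
grip_width: 0.0869
grasp_force: 0.0
```

```bash
cat >> h.py <<'E'
def lids(i,im,z=.07,vmax=250):
    "round lids: green rim + enclosed label, filled outer contour, by rgb image"
    h,S,v=cv2.split(cv2.cvtColor(im,cv2.COLOR_RGB2HSV)); m=((h>50)&(h<85)&(S>70)&(v>35)).astype(np.uint8)
    m=cv2.morphologyEx(m,cv2.MORPH_CLOSE,np.ones((5,5)))
    for c in cv2.findContours(m,cv2.RETR_EXTERNAL,cv2.CHAIN_APPROX_NONE)[0]:
        if cv2.contourArea(c)>300:
            (u,w),r=cv2.minEnclosingCircle(c); print('lid px',np.round((u,w,r),1),np.round(ray(i,u,w,z),4))
E
python3 - <<'E'
from h import *
im,i=snap('wrist','w9'); o=env.get_obs();print(np.round(o['tool_pos'],4),o['tool_rot'],o['grip_width'])
lids(i,im)
E
```

```text
[0.3784 0.2412 0.1597] [1.79965382e+02 5.58545269e-02 8.99469372e+01] 0.08682895214505364
lid px [281.  215.5  32.1] [0.3802 0.2394 0.07  ]
```

step_arm --rows '[{"angular":[0,0,0],"slide":[-0.003,0.003,0.06],"jaw":1},{"angular":[0,0,0],"slide":[0,0,0.08],"jaw":1},{"angular":[0,0,0],"slide":[0,0,0.08],"jaw":1},{"angular":[0,0,0],"slide":[0,0,0.04],"jaw":1},{"angular":[0,0,0],"slide":[0,0,0],"jaw":1}]'

```text
time_s: 14.45
tool_pos: [0.3798, 0.2375, 0.0283]
tool_rot: [180.0, 0.5, 89.9]
force: [0.2, 1.1, -0.1]
grip_width: 0.0867
grasp_force: 0.0
```

step_arm --rows '[{"angular":[0,0,0],"slide":[0,0,0],"jaw":0.65},{"angular":[0,0,0],"slide":[0,0,0],"jaw":0.6},{"angular":[0,0,0],"slide":[0,0,0],"jaw":0.6},{"angular":[0,0,0],"slide":[0,0,0],"jaw":0.6}]' --newtons 20

```text
time_s: 14.95
tool_pos: [0.3802, 0.2399, 0.0306]
tool_rot: [180.0, -0.1, 89.9]
force: [-0.8, -1.0, 3.1]
grip_width: 0.0612
grasp_force: 20.0
```

step_arm --rows '[{"angular":[0,0,0],"slide":[0,0,-0.03],"jaw":0.6},{"angular":[0,0,0],"slide":[0,0,-0.07],"jaw":0.6},{"angular":[0,0,0],"slide":[0,0,-0.07],"jaw":0.6},{"angular":[0,0,0],"slide":[0,0.06,-0.03],"jaw":0.6},{"angular":[0,0,0],"slide":[0,0.08,0],"jaw":0.6},{"angular":[0,0,0],"slide":[0,0.08,0],"jaw":0.6},{"angular":[0,0,0],"slide":[0,0.04,0],"jaw":0.6},{"angular":[0,0,0],"slide":[0,0,0],"jaw":0.6},{"angular":[0,0,0],"slide":[0,0,0],"jaw":0.6}]' --newtons 25

```text
time_s: 16.08
tool_pos: [0.5087, 0.2389, 0.1296]
tool_rot: [-179.9, -0.0, 89.9]
force: [-0.7, -0.3, -2.0]
grip_width: 0.0609
grasp_force: 25.0
```

```bash
python3 - <<'E'
from h import *
im,i=snap('wrist','w10'); o=env.get_obs();print(np.round(o['tool_pos'],4),o['tool_rot'],o['grip_width'],o['force'])
h,S,v=cv2.split(cv2.cvtColor(im,cv2.COLOR_RGB2HSV));m=((h>18)&(h<34)&(S>40)&(S<140)&(v>130)).astype(np.uint8);m[245:]=0
n,l,st,c=cv2.connectedComponentsWithStats(m)
print([list(s) for s in st[1:] if s[4]>150])
lids(i,im,.17)
cv2.imwrite('pics/w10z.png',cv2.resize(im[60:300,240:520,::-1],None,fx=2.4,fy=2.4))
E
```

```text
[0.5085 0.2392 0.1298] [-1.79909703e+02 -4.67829883e-02  8.99507688e+01] 0.06099182648463895 [-1.31923333  0.88474879 -2.8465168 ]
[[np.int32(158), np.int32(22), np.int32(84), np.int32(54), np.int32(3833)], [np.int32(135), np.int32(25), np.int32(15), np.int32(32), np.int32(257)], [np.int32(244), np.int32(28), np.int32(14), np.int32(48), np.int32(461)], [np.int32(166), np.int32(81), np.int32(76), np.int32(25), np.int32(1080)], [np.int32(323), np.int32(133), np.int32(118), np.int32(109), np.int32(7938)]]
lid px [316.  319.5  20.8] [0.5267 0.2261 0.17  ]
lid px [277.5 278.5  58.5] [0.5083 0.2482 0.17  ]
```

View pics/w10z.png

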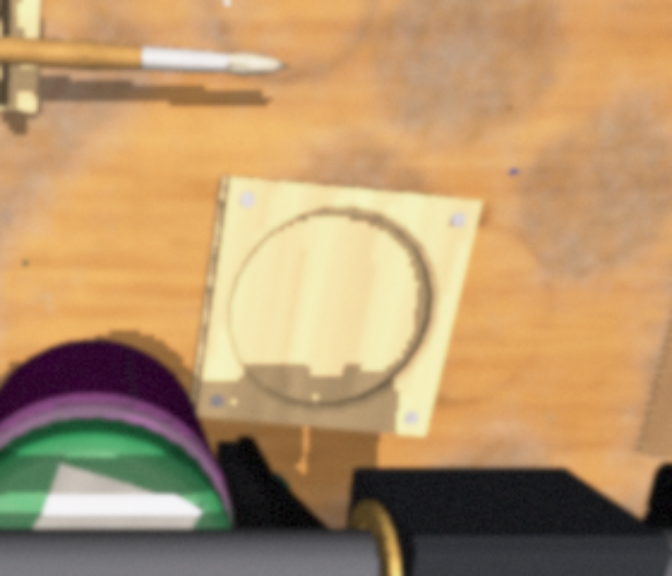

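The wrist crop shows the wide holder's hole centred at crop (332,306), inside a clear top board. The brush is lying in the rest.

```bash
python3 - <<'E'
from h import *
i,_=load('w10')
for c,r in((332,306.5),(335.5,308.5),(231,306),(432,306),(332,207),(332,405)): print(np.round(ray(i,240+c/2.4,60+r/2.4,.022),4))
E
```

```text
[0.6009 0.2583 0.022 ]
[0.6023 0.2575 0.022 ]
[0.562  0.2585 0.022 ]
[0.6394 0.2584 0.022 ]
[0.5973 0.2959 0.022 ]
[0.6048 0.2179 0.022 ]
```

step_arm --rows '[{"angular":[0,0,0],"slide":[0.015,0.08,0],"jaw":0.6},{"angular":[0,0,0],"slide":[0.015,0.07,0],"jaw":0.6},{"angular":[0,0,0],"slide":[0.008,0.035,0.03],"jaw":0.6},{"angular":[0,0,0],"slide":[0,0,0.05],"jaw":0.6},{"angular":[0,0,0],"slide":[0,0,0.05],"jaw":0.6},{"angular":[0,0,0],"slide":[0,0,0.02],"jaw":0.6},{"angular":[0,0,0],"slide":[0,0,0],"jaw":0.6},{"angular":[0,0,0],"slide":[0,0,0],"jaw":0.6}]'

```text
time_s: 17.12
tool_pos: [0.6029, 0.2584, 0.0564]
tool_rot: [179.9, -0.1, 89.9]
force: [0.3, -0.0, -2.0]
grip_width: 0.0611
grasp_force: 25.0
```

step_arm --rows '[{"angular":[0,0,0],"slide":[0,-0.003,0.015],"jaw":0.6},{"angular":[0,0,0],"slide":[0,0,0.015],"jaw":0.6},{"angular":[0,0,0],"slide":[0,0,0.006],"jaw":0.6},{"angular":[0,0,0],"slide":[0,0,0],"jaw":0.6},{"angular":[0,0,0],"slide":[0,0,0],"jaw":0.6}]'

```text
time_s: 17.75
tool_pos: [0.601, 0.2578, 0.0369]
tool_rot: [180.0, 0.0, 89.9]
force: [0.4, 0.2, -2.4]
grip_width: 0.061
grasp_force: 25.0
```

step_arm --rows '[{"angular":[0,0,0],"slide":[0,0,0.003],"jaw":0.6},{"angular":[0,0,0],"slide":[0,0,0],"jaw":0.6},{"angular":[0,0,0],"slide":[0,0,0],"jaw":0.6}]'

```text
time_s: 18.12
tool_pos: [0.6011, 0.2578, 0.0367]
tool_rot: [-180.0, -0.0, 89.9]
force: [-3.0, -1.5, 5.6]
grip_width: 0.0608
grasp_force: 25.0
```

step_arm --rows '[{"angular":[0,0,0],"slide":[0,0,0],"jaw":0.75},{"angular":[0,0,0],"slide":[0,0,0],"jaw":0.9},{"angular":[0,0,0],"slide":[0,0,0],"jaw":1},{"angular":[0,0,0],"slide":[0,0,-0.03],"jaw":1},{"angular":[0,0,0],"slide":[0,0,-0.08],"jaw":1},{"angular":[0,0,0],"slide":[0,0,-0.1],"jaw":1},{"angular":[0,0,0],"slide":[0,0,-0.1],"jaw":1},{"angular":[0,0,0],"slide":[-0.08,-0.04,0],"jaw":1},{"angular":[0,0,0],"slide":[-0.09,-0.04,0],"jaw":1},{"angular":[0,0,0],"slide":[-0.09,-0.04,0],"jaw":1}]'

```text
time_s: 19.38
tool_pos: [0.5405, 0.1261, 0.1914]
tool_rot: [179.9, -0.0, 89.9]
force: [-0.2, -0.2, 1.4]
grip_width: 0.087
grasp_force: 0.0
```

step_arm --rows '[{"angular":[0,0,0],"slide":[-0.09,-0.04,0],"jaw":1},{"angular":[0,0,0],"slide":[-0.09,-0.04,0],"jaw":1},{"angular":[0,0,0],"slide":[-0.08,0,0],"jaw":1},{"angular":[0,0,0],"slide":[0,0,0],"jaw":1},{"angular":[0,0,0],"slide":[0,0,0],"jaw":1}]'

```text
time_s: 20.0
tool_pos: [0.5007, -0.0017, 0.191]
tool_rot: [180.0, -0.1, 89.9]
force: [-0.6, 0.4, -0.4]
grip_width: 0.0873
grasp_force: 0.0
```

```bash
python3 - <<'E'
from h import *
im,i=snap('wrist','w11'); o=env.get_obs();print(np.round(o['tool_pos'],4),o['tool_rot'])
lids(i,im,.072)
h,S,v=cv2.split(cv2.cvtColor(im,cv2.COLOR_RGB2HSV));m=((h>18)&(h<34)&(S>40)&(S<140)&(v>130)).astype(np.uint8);m[245:]=0
n,l,st,c=cv2.connectedComponentsWithStats(m)
print([s.tolist()  for s in st[1:] if s[4]>150])
a=cv2.resize(im[:250,200:480,::-1],None,fx=2.4,fy=2.4)
cv2.imwrite('pics/w11z.png',a)
E
```

```text
[ 0.5007 -0.0011  0.1908] [ 1.79978674e+02 -2.95168573e-02  8.99603990e+01]
lid px [122.5 152.5  30.2] [0.3554 0.0492 0.072 ]
lid px [194.   93.5  24.6] [0.4263 0.1006 0.072 ]
[[301, 73, 74, 79, 4821], [193, 170, 88, 75, 2209], [472, 193, 39, 38, 686]]
```

View pics/w11z.png

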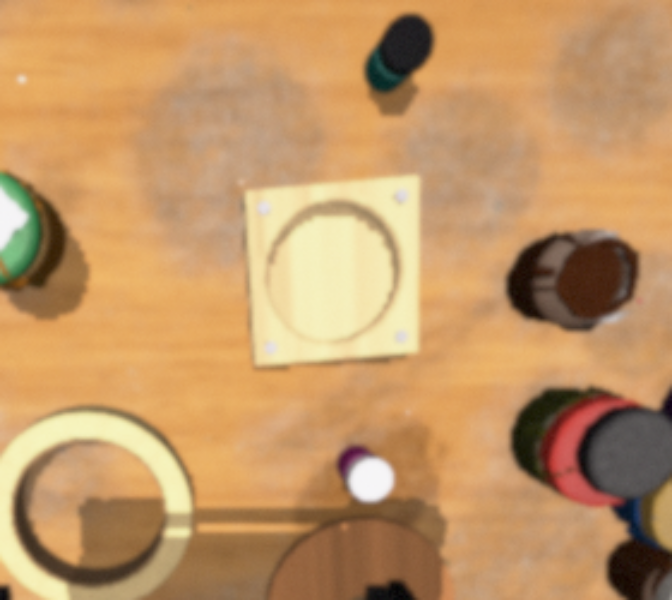

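The crop shows the narrow holder's hole at crop (334,271), the tape's outer ring centred near (95,510), and the vial close to the stand.

```bash
python3 - <<'E'
from h import *
i,_=load('w11')
q=lambda c,r,z:np.round(ray(i,200+c/2.4,r/2.4,z),4)
print('hole',q(334,271.5,.022),q(267,271,.022),q(400,271,.022),'tape',q(95,510,.024),q(192,510,.024),q(95,408,.024),'stand',q(357.5,600,.008),q(357.5,517,.008))
E
```

```text
hole [0.5653 0.0851 0.022 ] [0.5357 0.0853 0.022 ] [0.5944 0.0853 0.022 ] tape [ 0.4559 -0.0242  0.024 ] [ 0.5027 -0.0243  0.024 ] [0.4578 0.0251 0.024 ] stand [ 0.5897 -0.0788  0.008 ] [ 0.5867 -0.033   0.008 ]
```

step_arm --rows '[{"angular":[0,0,0],"slide":[0.07,-0.05,0],"jaw":1},{"angular":[0,0,0],"slide":[0.07,-0.05,0],"jaw":1},{"angular":[0,0,0],"slide":[0.064,-0.048,0],"jaw":1},{"angular":[0,0,0],"slide":[0,0,0.08],"jaw":1},{"angular":[0,0,0],"slide":[0,0,0],"jaw":1},{"angular":[0,0,0],"slide":[0,0,0],"jaw":1}]'

```text
time_s: 20.8
tool_pos: [0.4274, 0.1002, 0.1514]
tool_rot: [180.0, 0.0, 89.9]
force: [-0.4, -0.7, -0.3]
grip_width: 0.0875
grasp_force: 0.0
```

```bash
python3 - <<'E'
from h import *
im,i=snap('wrist','w12'); o=env.get_obs();print(np.round(o['tool_pos'],4),o['tool_rot'])
lids(i,im,.072)
E
```

```text
[0.4277 0.1002 0.1517] [ 1.79915682e+02 -7.78268577e-03  8.98792658e+01]
lid px [274.6 214.5  23.1] [0.4242 0.1025 0.072 ]
lid px [518.5  16.5  43.7] [0.5979 0.2496 0.072 ]
```

step_arm --rows '[{"angular":[0,0,0],"slide":[0.003,-0.004,0.06],"jaw":1},{"angular":[0,0,0],"slide":[0,0,0.08],"jaw":1},{"angular":[0,0,0],"slide":[0,0,0.07],"jaw":1},{"angular":[0,0,0],"slide":[0,0,0.033],"jaw":1},{"angular":[0,0,0],"slide":[0,0,0],"jaw":1}]'

```text
time_s: 21.48
tool_pos: [0.4249, 0.1011, 0.029]
tool_rot: [-180.0, 0.1, 89.9]
force: [0.7, -0.6, 0.3]
grip_width: 0.0872
grasp_force: 0.0
```

step_arm --rows '[{"angular":[0,0,0],"slide":[0,0,0],"jaw":0.6},{"angular":[0,0,0],"slide":[0,0,0],"jaw":0.4},{"angular":[0,0,0],"slide":[0,0,0],"jaw":0.4},{"angular":[0,0,0],"slide":[0,0,0],"jaw":0.4},{"angular":[0,0,0],"slide":[0,0,0],"jaw":0.4}]' --newtons 18

```text
time_s: 22.1
tool_pos: [0.4247, 0.1017, 0.0291]
tool_rot: [180.0, -0.0, 89.9]
force: [-0.6, 0.4, -0.7]
grip_width: 0.0449
grasp_force: 0.0
```

step_arm --rows '[{"angular":[0,0,0],"slide":[0,0,0],"jaw":0.4},{"angular":[0,0,0],"slide":[0,0,0],"jaw":0.4}]'

```text
time_s: 22.35
tool_pos: [0.4246, 0.1017, 0.0291]
tool_rot: [-180.0, -0.0, 89.9]
force: [-0.7, 0.2, 1.7]
grip_width: 0.0416
grasp_force: 18.0
```

step_arm --rows '[{"angular":[0,0,0],"slide":[0,0,-0.02],"jaw":0.4},{"angular":[0,0,0],"slide":[0,0,-0.06],"jaw":0.4},{"angular":[0,0,0],"slide":[0,0,-0.06],"jaw":0.4},{"angular":[0,0,0],"slide":[0,0,0],"jaw":0.4},{"angular":[0,0,0],"slide":[0,0,0],"jaw":0.4}]'

```text
time_s: 22.98
tool_pos: [0.4239, 0.1016, 0.0982]
tool_rot: [-179.9, 0.0, 89.9]
force: [-0.4, -0.6, -1.8]
grip_width: 0.0414
grasp_force: 18.0
```

```bash
python3 - <<'E'
from h import *
im,i=snap('wrist','w13'); o=env.get_obs();P=o['tool_pos'];print(np.round(P,4),o['tool_rot'],o['grip_width'],o['force'])
lids(i,im,P[2]-.029+.072)
i2,_=load('w10');im10=cv2.imread('pics/w10.png')[:,:,::-1].copy();lids(i2,im10,.1297-.03+.07)
H=cv2.cvtColor(im,cv2.COLOR_RGB2HSV)
for r in range(215,286,6): print(r,''.join('G' if 50<h<85 and s>70 and v>35 else 'D' if v<45 else 'w' if s<60 and v>120 else '.' for h,s,v in H[r,220:340:2]))
E
```

```text
[0.4237 0.1013 0.0979] [-1.79905649e+02  6.51600606e-02  8.99196021e+01] 0.041414358932000316 [-0.21679392 -0.19542927 -1.90105157]
lid px [278.  278.5  40. ] [0.4237 0.1122 0.1409]
lid px [551.   15.5  17.4] [0.5195 0.2155 0.1409]
lid px [316.  319.5  20.8] [0.5268 0.2259 0.1697]
lid px [277.5 278.5  58.5] [0.5083 0.248  0.1697]
215 ............................................................
221 ............................................................
227 ............................................................
233 ............................................................
239 ............................................................
245 ....DDDDDDD.....................................DDDDDDD.....
251 ...DDDDDDDD.....................................DDDDDDDD....
257 ..DDDDDDDDDD........GGGGGGGGGGGGGGGGGGGG.......DDDDDDDDDD...
263 DDDDDDDDDD.....GGGGGGGGGGGGGGGGGGGGGGGGGGGGG....DDDDDDDDDDD.
269 DDDDDDDDDD..GGGGGGGGGGGGGGGGGGGG.w.GGGGGGGGGGG....DDDDDDDDDD
275 DDDDDDDDD..GGGGGGGGGGGGGGGGGGwwwwwwwww.GGGGGGGGGG.DDDDDDDDDD
281 ............................................................
```

```bash
python3 - <<'E'
from h import *
i,im=load('w13'); im=im[:,:,::-1]
h,S,v=cv2.split(cv2.cvtColor(np.ascontiguousarray(im),cv2.COLOR_RGB2HSV));m=(h>50)&(h<85)&(S>70)&(v>35)
pts=[]
for c in range(244,316,4):
    r=np.where(m[230:279,c])[0]
    if len(r): pts.append(ray(i,c,230+r[0],.141)[:2])
pts=np.array(pts);A=np.c_[2*pts,np.ones(len(pts))];s=np.linalg.lstsq(A,(pts**2).sum(1),rcond=None)[0]
print(s[:2],np.sqrt(s[2]+s[:2]@s[:2]))
E
```

```text
[0.42390384 0.10716733] 0.01787984213058319
```

step_arm --rows '[{"angular":[0,0,0],"slide":[-0.01,0.06,0],"jaw":0.4},{"angular":[0,0,0],"slide":[-0.01,0.08,0],"jaw":0.4},{"angular":[0,0,0],"slide":[-0.01,0.08,0],"jaw":0.4},{"angular":[0,0,0],"slide":[-0.007,0.063,0],"jaw":0.4},{"angular":[0,0,0],"slide":[0,0,0.05],"jaw":0.4},{"angular":[0,0,0],"slide":[0,0,0.04],"jaw":0.4},{"angular":[0,0,0],"slide":[0,0,0],"jaw":0.4},{"angular":[0,0,0],"slide":[0,0,0],"jaw":0.4}]'

```text
time_s: 24.02
tool_pos: [0.5661, 0.0831, 0.0542]
tool_rot: [180.0, -0.0, 89.9]
force: [0.7, -0.7, -0.8]
grip_width: 0.0413
grasp_force: 18.0
```

step_arm --rows '[{"angular":[0,0,0],"slide":[0,-0.001,0.015],"jaw":0.4},{"angular":[0,0,0],"slide":[0,0,0.015],"jaw":0.4},{"angular":[0,0,0],"slide":[0,0,0.004],"jaw":0.4},{"angular":[0,0,0],"slide":[0,0,0],"jaw":0.4},{"angular":[0,0,0],"slide":[0,0,0],"jaw":0.4}]'

```text
time_s: 24.65
tool_pos: [0.5658, 0.0829, 0.0372]
tool_rot: [180.0, -0.0, 89.9]
force: [0.0, -0.1, -1.9]
grip_width: 0.0411
grasp_force: 18.0
```

step_arm --rows '[{"angular":[0,0,0],"slide":[0,0,0.003],"jaw":0.4},{"angular":[0,0,0],"slide":[0,0,0.002],"jaw":0.4},{"angular":[0,0,0],"slide":[0,0,0],"jaw":0.4}]'

```text
time_s: 25.02
tool_pos: [0.5658, 0.083, 0.0351]
tool_rot: [180.0, -0.0, 89.9]
force: [-2.4, -0.3, 3.9]
grip_width: 0.0412
grasp_force: 18.0
```

step_arm --rows '[{"angular":[0,0,0],"slide":[0,0,0],"jaw":0.55},{"angular":[0,0,0],"slide":[0,0,0],"jaw":0.75},{"angular":[0,0,0],"slide":[0,0,0],"jaw":0.9},{"angular":[0,0,0],"slide":[0,0,0],"jaw":0.9},{"angular":[0,0,0],"slide":[0,0,-0.03],"jaw":0.9},{"angular":[0,0,0],"slide":[0,0,-0.09],"jaw":0.9},{"angular":[0,0,0],"slide":[0,0,-0.1],"jaw":0.9},{"angular":[0,0,0],"slide":[0,0,-0.1],"jaw":0.9}]'

```text
time_s: 26.02
tool_pos: [0.5657, 0.0826, 0.197]
tool_rot: [180.0, -0.0, 89.9]
force: [0.2, 0.5, -0.4]
grip_width: 0.0781
grasp_force: 0.0
```

step_arm --rows '[{"angular":[0,0,-0.0556],"slide":[0,0,0],"jaw":0.4},{"angular":[0,0,-0.0556],"slide":[0,0,0],"jaw":0.4},{"angular":[0,0,-0.0556],"slide":[0,0,0],"jaw":0.4},{"angular":[0,0,-0.0556],"slide":[0,0,0],"jaw":0.4},{"angular":[0,0,-0.0556],"slide":[0,0,0],"jaw":0.4},{"angular":[0,0,-0.0556],"slide":[0,0,0],"jaw":0.4},{"angular":[0,0,-0.0556],"slide":[0,0,0],"jaw":0.4},{"angular":[0,0,-0.0556],"slide":[0,0,0],"jaw":0.4},{"angular":[0,0,-0.0556],"slide":[0,0,0],"jaw":0.4}]'

```text
time_s: 27.15
tool_pos: [0.5658, 0.0824, 0.1956]
tool_rot: [180.0, 0.1, -179.7]
force: [0.2, 0.8, -1.3]
grip_width: 0.035
grasp_force: 0.0
```

step_arm --rows '[{"angular":[0,0,0],"slide":[0.056,-0.075,0],"jaw":0.4},{"angular":[0,0,0],"slide":[0.056,-0.075,0],"jaw":0.4},{"angular":[0,0,0],"slide":[0.056,-0.075,0],"jaw":0.4},{"angular":[0,0,0],"slide":[0.055,-0.076,0],"jaw":0.4},{"angular":[0,0,0],"slide":[0,0,0],"jaw":0.4},{"angular":[0,0,0],"slide":[0,0,0],"jaw":0.4}]'

```text
time_s: 27.9
tool_pos: [0.4545, -0.0673, 0.1952]
tool_rot: [179.9, 0.1, 180.0]
force: [-0.1, -0.0, -0.3]
grip_width: 0.0343
grasp_force: 0.0
```

```bash
cat >> h.py <<'E'
def pale(im,vmax=250):
    h,S,v=cv2.split(cv2.cvtColor(im,cv2.COLOR_RGB2HSV));m=((h>18)&(h<36)&(S>35)&(S<140)&(v>75)).astype(np.uint8);m[vmax:]=0
    return m
E
python3 - <<'E'
from h import *
im,i=snap('wrist','w14'); o=env.get_obs();print(np.round(o['tool_pos'],4),o['tool_rot'],o['grip_width'],o['time_s'])
lids(i,im,.077)
m=pale(im);n,l,st,c=cv2.connectedComponentsWithStats(m)
for k in range(1,n):
    if st[k,4]>150: x,y,w,h,a=st[k];print(st[k],np.round(ray(i,x+w/2-.5,y+h/2-.5,.024),4),np.round(ray(i,x+w-.5,y+h/2,.024)-ray(i,x-.5,y+h/2,.024),4))
E
```

```text
[ 0.4547 -0.0669  0.195 ] [ 1.79963149e+02  6.43525338e-02 -1.79986527e+02] 0.03449947874471405 27.95
lid px [380.5  70.   32.7] [0.3335 0.0213 0.077 ]
[ 270  146   88   87 2668] [ 0.4502 -0.0264  0.024 ] [1.000e-04 1.008e-01 0.000e+00]
```

step_arm --rows '[{"angular":[0,0,0],"slide":[0.004,-0.002,0.09],"jaw":0.4},{"angular":[0,0,0],"slide":[0,0,0.1],"jaw":0.4},{"angular":[0,0,0],"slide":[0,0,0.1],"jaw":0.4},{"angular":[0,0,0],"slide":[0,0,0.05],"jaw":0.4},{"angular":[0,0,0],"slide":[0,0,0.03],"jaw":0.4},{"angular":[0,0,0],"slide":[0,0,0],"jaw":0.4},{"angular":[0,0,0],"slide":[0,0,0],"jaw":0.4}]' --newtons 30

```text
time_s: 28.82
tool_pos: [0.4529, -0.0684, 0.01]
tool_rot: [-180.0, 0.0, -180.0]
force: [-1.0, 0.2, -1.0]
grip_width: 0.0343
grasp_force: 0.0
```

step_arm --rows '[{"angular":[0,0,0],"slide":[0,0,0],"jaw":0.1},{"angular":[0,0,0],"slide":[0,0,0],"jaw":0},{"angular":[0,0,0],"slide":[0,0,0],"jaw":0},{"angular":[0,0,0],"slide":[0,0,0],"jaw":0},{"angular":[0,0,0],"slide":[0,0,0],"jaw":0}]'

```text
time_s: 29.45
tool_pos: [0.4524, -0.0684, 0.0098]
tool_rot: [180.0, 0.0, 180.0]
force: [-0.9, 1.1, 5.2]
grip_width: 0.0143
grasp_force: 27.5
```

step_arm --rows '[{"angular":[0,0,0],"slide":[0,0,-0.03],"jaw":0},{"angular":[0,0,0],"slide":[0,0,-0.07],"jaw":0},{"angular":[0,0,0],"slide":[0,0,-0.07],"jaw":0},{"angular":[0,0,0],"slide":[-0.05,-0.023,0],"jaw":0},{"angular":[0,0,0],"slide":[-0.08,-0.03,0],"jaw":0},{"angular":[0,0,0],"slide":[-0.08,-0.03,0],"jaw":0},{"angular":[0,0,0],"slide":[-0.063,-0.03,0],"jaw":0},{"angular":[0,0,0],"slide":[0,0,0],"jaw":0},{"angular":[0,0,0],"slide":[0,0,0],"jaw":0}]'

```text
time_s: 30.58
tool_pos: [0.5874, -0.1252, 0.0938]
tool_rot: [180.0, -0.1, 179.9]
force: [-0.6, 1.1, -1.1]
grip_width: 0.0143
grasp_force: 28.7
```

```bash
python3 - <<'E'
from h import *
im,i=snap('wrist','w15'); o=env.get_obs();P=o['tool_pos'];print(np.round(P,4),o['tool_rot'],o['grip_width'],o['force'])
h,S,v=cv2.split(cv2.cvtColor(im,cv2.COLOR_RGB2HSV));m=((h>18)&(h<36)&(S>35)&(S<140)&(v>75)).astype(np.uint8);m[330:]=0
n,l,st,c=cv2.connectedComponentsWithStats(m)
for k in range(1,n):
    if st[k,4]>150: x,y,w,hh,a=st[k];print(st[k],np.round(ray(i,x+w/2-.5,y,P[2]+.014),4),np.round(ray(i,x+w-.5,y+hh/2,P[2]+.014)-ray(i,x-.5,y+hh/2,P[2]+.014),4))
print('dowel px',proj(i,[.589,-.0825,.041]),'ring c',proj(i,[P[0],P[1]+.0425,P[2]+.014]))
for r in range(170,330,8): print(r,''.join('Y' if 18<a<36 and 35<s<140 and b>75 else 'D' if b<45 else 'b' if a<18 and s>90 else '.' for a,s,b in H[r,250:490:3]) if (H:=cv2.cvtColor(im,cv2.COLOR_RGB2HSV)) is not None else 0)
E
```

```text
[ 0.5874 -0.1247  0.094 ] [ 1.79953142e+02 -7.51752439e-02  1.79974387e+02] 0.014529321863531963 [ 0.6201053  -0.35422621 -1.04791424]
[ 488  146   72   54 1365] [ 0.5202 -0.0052  0.108 ] [0.     0.0361 0.    ]
[ 264  177  182  105 6877] [ 0.5355 -0.0866  0.108 ] [0.     0.0964 0.    ]
[484 207  76  34 986] [0.5512 0.001  0.108 ] [0.   0.04 0.  ]
[277 307  18  19 196] [ 0.6109 -0.1208  0.108 ] [0.     0.0105 0.    ]
dowel px (np.float64(333.4005100098851), np.float64(230.4445480534868)) ring c (np.float64(355.75125719920106), np.float64(270.12490515333263))
170 bbbbbbbbbbbbbbbbbbbbbbbbbbbbbbbbbbbbbbbbbbbbbbbbbbbbbbbbbbbbbbbbbbbbbbbbbbbbbbb.
178 bbbbbbbbbbbbbbbbbbbbbbbbbbb.bYYYYYYYYYY.bbbbbbbbbbbbbbbbbbbbbbbbbbbbbbbbbbbbbb.b
186 bbbbbbbbbbbbbbbbbbbb.YYYYYYYYYYYYYYYYYYYYYYYYYYbbbbbbbbbbbbbbbbbbbbbbbbbbbbb...b
194 bbbbbbbbbbbbbbbbbYYYYYYYYYYYYYYYYYYYYYYYYYYYYYYYYYYYYbbbbbbbbbbbbbbbbbbbbbbbbbbb
202 bbbbbbbbbbbbbbYYYYYYYYYYYYYYYYYYYYYYYYYYYYYYYYYYYYYYYYYYbbbbbbbbbbbbbbbbbbbbbbbb
210 bbbbbbbbbbbYYYYYYYYYYYYYYYYYbbbbbbbbbbbbbbbbbYYYYYYYYYYYYYYY...bbbbbbbbbbbb..b.Y
218 bbbbbbbbb.YYYYYYYYYYYY
[... 463 characters left out ...]
YYYYYYbbbbbbbbbbbbbb
266 DDDDDYYYYYYYbbDDDDDDDDDDDDDDDDDDDDDDDDDDDDDDDDDDDDDDDDDbbbYYYYYYY.bbbbbbbbbbbbbb
274 DDDDDYYYYYYYbbDDDDDDD.Y.DDDDDDDDDDDDDDDDDDDDDDDDDDDDDDDDDbYYYYYYYbbbbbbbbbbbbbbb
282 .DDDDD.......DD.DDD.D...bDDDDDDDDDDDDDDDDDDDDDDDDDDDDDDDDDDD....................
290 ........................bDDDDDDDDD.DD...........................................
298 .......................YYDDD.DDD.D..............................................
306 .........................DDDD.DDD...............................................
314 DDDDbb.bbbbYYYY.DDDDDD...DDDDD.............................bbbbbbbbbbbbbbbbbbbbD
322 DDDDbbbbbbbbbYY.D.DDDDDDDD.D...............................bbbbbbbbbbbbbbbbbbbbb
```

step_arm --rows '[{"angular":[0,0,0],"slide":[-0.003,0,0.05],"jaw":0},{"angular":[0,0,0],"slide":[0,0,0.05],"jaw":0},{"angular":[0,0,0],"slide":[0,0,0.03],"jaw":0},{"angular":[0,0,0],"slide":[0,0,0.015],"jaw":0},{"angular":[0,0,0],"slide":[0,0,0],"jaw":0},{"angular":[0,0,0],"slide":[0,0,0],"jaw":0}]'

```text
time_s: 31.38
tool_pos: [0.5907, -0.1253, 0.0229]
tool_rot: [-180.0, 0.1, 180.0]
force: [-0.1, 0.1, -0.5]
grip_width: 0.0146
grasp_force: 28.7
```

step_arm --rows '[{"angular":[0,0,0],"slide":[0,0,0.006],"jaw":0},{"angular":[0,0,0],"slide":[0,0,0.005],"jaw":0},{"angular":[0,0,0],"slide":[0,0,0],"jaw":0},{"angular":[0,0,0],"slide":[0,0,0],"jaw":0}]'

```text
time_s: 31.88
tool_pos: [0.5905, -0.1252, 0.0178]
tool_rot: [180.0, 0.0, 180.0]
force: [-3.8, 0.2, 8.7]
grip_width: 0.0145
grasp_force: 28.7
```

step_arm --rows '[{"angular":[0,0,0],"slide":[0,0,0],"jaw":0.25},{"angular":[0,0,0],"slide":[0,0,0],"jaw":0.28},{"angular":[0,0,0],"slide":[0,0,0],"jaw":0.28},{"angular":[0,0,0],"slide":[0,0,-0.03],"jaw":0.28},{"angular":[0,0,0],"slide":[0,0,-0.08],"jaw":0.28},{"angular":[0,0,0],"slide":[0,0,-0.1],"jaw":0.28},{"angular":[0,0,0],"slide":[0,0,-0.1],"jaw":0.28},{"angular":[0,0,0],"slide":[0.1,0,-0.05],"jaw":0.28},{"angular":[0,0,0],"slide":[0,0,0],"jaw":0.28},{"angular":[0,0,0],"slide":[0,0,0],"jaw":0.28}]'

```text
time_s: 33.12
tool_pos: [0.5405, -0.1243, 0.1969]
tool_rot: [179.9, 0.1, -180.0]
force: [0.3, 0.8, 0.4]
grip_width: 0.0244
grasp_force: 0.0
```

```bash
python3 - <<'E'
from h import *
o=env.get_obs();print(np.round(o['tool_pos'],4),o['grip_width'])
ims={c:snap(c,c+'16') for c in('wrist','scene','side')}
from itertools import product
for c in('scene','side'):
    im,i=ims[c]; print(c); lids(i,im,.077); hsv=cv2.cvtColor(im,cv2.COLOR_RGB2HSV)
    m=pale(im,420); n,l,st,ce=cv2.connectedComponentsWithStats(m)
    for k in range(1,n):
        if st[k,4]>100: x,y,w,h,a=st[k];print(st[k],np.round(ray(i,x+w/2,y+h/2,.026),3))
    for nm,X in dict(purple=[.601,.258,.076],amber=[.5655,.086,.078],tape=[.589,-.0825,.032],brushg=[.44,.3505,.0365],tip=[.57,.347,.0365],h=[.356,.353,.0365]).items(): print(nm,np.round(proj(i,X),1))
im,i=ims['wrist']; m=pale(im,300); n,l,st,ce=cv2.connectedComponentsWithStats(m); print('wrist')
lids(i,im,.077)
for k in range(1,n):
    if st[k,4]>150: x,y,w,h,a=st[k];print(st[k],np.round(ray(i,x+w/2-.5,y+h/2-.5,.032),4))
E
```

```text
[ 0.5405 -0.1243  0.1969] 0.02438086098629052
scene
[261 165  24  18 115] [0.57  0.24  0.026]
[206 166  25  16 204] [0.434 0.323 0.026]
[  0 171  51  53 946] [-0.065  0.476  0.026]
[396 173  41  44 580] [ 0.84  -0.056  0.026]
[369 190  16  12 140] [ 0.749 -0.007  0.026]
[327 215  43  32 491] [ 0.592 -0.089  0.026]
[  0 241  35  16 218] [-0.088  0.24   0.026]
[  12  271  122   87 2176] [-0.001 -0.03   0.026]
purple [278.8 153.5]
amber [299.6 182.1]
tape [345.9 227.9]
brushg [216.4 166.4]
tip [256.1 156.3]
h [188.9 173.4]
side
[449   0  94  27 375] [2.949 2.497 0.026]
[  0 143  25  28 199] [-0.156  0.682  0.026]
[202 160  40  27 535] [0.436 0.352 0.026]
[270 174  40  31 393] [0.587 0.197 0.026]
[277 206  39  24 548] [0.557 0.051 0.026]
[370 209  14  14 145] [0.739 0.    0.026]
[308 231  48  35 904] [ 0.588 -0.095  0.026]
[ 80 256  20  38 392] [ 0.096 -0.033  0.026]
[   0  282   80   38 1120] [ 0.009 -0.089  0.026]
purple [288.1 162.2]
amber [295.3 191.4]
tape [330.3 243.1]
brushg [223.3 170.2]
tip [268.5 164.4]
h [193.1 174. ]
wrist
lid px [490.5 227.   33.6] [0.5637 0.0899 0.077 ]
[ 421  179   82   43 1117] [0.5474 0.0844 0.032 ]
[ 270  191   86   81 2086] [ 0.5851 -0.0837  0.032 ]
[543 219  17  42 327] [0.5957 0.199  0.032 ]
[420 220  85  28 547] [0.5881 0.0923 0.032 ]
```

```bash
python3 - <<'E'
from h import *
i,_=load('w10'); print('tip',ray(i,240+285/2.4,60+66/2.4,.0365),ray(i,240+60/2.4,60+52/2.4,.0365))
for c in('scene16','side16'):
    i,im=load(c); h,S,v=cv2.split(cv2.cvtColor(im,cv2.COLOR_BGR2HSV)); m=((h>50)&(h<85)&(S>60)&(v>35))|((S<50)&(v>150))
    for nm,X in dict(purple=[.601,.258,.076],amber=[.5655,.0865,.078]).items():
        u,w=map(int,np.round(proj(i,X))); s=m[w-14:w+16,u-20:u+21].astype(np.uint8)
        n,l,st,ce=cv2.connectedComponentsWithStats(s);k=1+np.argmax(st[1:,4]);print(c,nm,st[k],np.round(ray(i,u-20+st[k,0]+st[k,2]/2-.5,w-14+st[k,1]+st[k,3]/2-.5,X[2]-.004),3))
E
```

```text
tip [0.57259993 0.34300966 0.0365    ] [0.49790553 0.3474153  0.0365    ]
scene16 purple [ 12  10  19  12 165] [0.602 0.252 0.072]
scene16 amber [17 11 14  9 81] [0.573 0.084 0.074]
side16 purple [ 10  11  21  13 202] [0.598 0.249 0.072]
side16 amber [ 14  12  16  12 132] [0.566 0.077 0.074]
```

```bash
python3 -c "
from cell import env
print(env.sign_off())"
```

```text
the job is handed in; nothing more can be done
None
```

I handed the job in at about 33 s: both jars are in their holders, the tape is on its stand and the brush is in the rest. The last camera measurements agree with this, but the hand-in did not report a verdict.

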